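Find the packed carton by weight and send it to dispatch

ROBOT

A 6-joint arm with a two-finger parallel gripper is mounted at the origin on the work surface. World frame = base frame: x ahead of the robot, y to its left, z up, the work surface at z = 0. Lengths are in m, angles in rad, forces in N, time in s.
With the tool pointing down it reaches from about 0.375 to 0.9 m from the base axis. Payload 3.1 kg.
Tool frame: the origin (TCP) lies on the centre line of the jaws, within the pads' length; the fingertips stand ahead of it and the grasp point (between the pads) lies 3 mm ahead of it (robot.tip_reach is the z of the fingertips in the tool frame, in m); z points along the fingers, y is the line along which they close (so a half turn about z gives the same grasp; the last joint's range is limited). The gripper opens to 87 mm and grips with 3 to 60 N. Pads are 19 mm wide; open, the fingers measure 117 mm over their backs; the gripper's body (75 mm by 190 mm) begins 51 mm behind the grasp point.
Start: joints at [1.036, 0.527, 1.433, -0, 1.181, -0.178], TCP at [0.218, 0.586, 0.245] pointing down, gripper open.
Joint ranges: [-3.08, 3.08], [-0.75, 2.2], [0.22, 2.44], [-1.43, 4.57], [0, 2.65], [-2.85, 2.85]. Speed limits (rad/s): [2.79, 2.79, 3.14, 3.14, 3.14, 3.14].

INTERFACE

Orientations are given as a unit quaternion [x, y, z, w].
In Python, from rig import sensors, eyes, ticket, robot gives the robot as it stands.
- The arm moves only by the tool drive_tool, never from a script. Its argument "deltas" is a list that holds one entry, the list of rows, each a list of 6 numbers: the shift along the tool's x, y, z in mm, then the turn, a rotation vector about the tool's x, y, z in rad. A call has 1 to 8 rows; each row shifts and turns the commanded pose from where the row before left it, along the tool's axes as they then stand; what a row does not reach is not made up. A row lasts 1/12 s, in which the tool goes at most 41.7 mm and 7.16 degrees, less where a joint would pass 70% of its speed; a pose out of reach is approached as far as the arm can. A call is refused whole if a number of a shift passes 41.7 or a number of a turn 0.125, either way. A call with a gripper value outside its range is refused whole. "gripper" is the opening in per cent of the stroke, from 0 (shut) to 100 (fully open), set as the call begins (left out, the last holds). The fingers move at their own pace and stop on an object; "squeeze" is the grip in N (left out, the last holds). Time passes only in rows, so rows that do not move let the fingers close. It gives the time, the measured TCP pose, the force, the opening and the grip force at its end, in the units of the state.
- sensors.get_obs(): the state, without advancing time (a new reading comes with each control period).
- eyes.camera(name): name is "scene" or "top" or "wrist"; returns a dict with "img" (480x640x3 uint8, red, green, blue), "fov_y" (degrees; the focal length in pixels is half the picture's height over the tangent of half this angle, whatever the lens; pixels are square), "cx", "cy" (the principal point, pixels), "D" ([k1, k2, p1, p2, k3] as OpenCV has them; the pictures are not rectified), "xyz" and "attitude" of the camera in the world; the wrist camera has in their place "hand_eye" (4x4, takes a point from camera to tool coordinates, whose origin is the TCP and whose axes are the flange's). Camera axes: x right, y up, looking along -z (the intrinsics and any distortion apply to the point x, -y, -z); pixel columns grow to the right and rows downward; lengths in m; the calibration is good to about 2 mm. A picture is of the moment at which its call begins: read the wrist's pose just before it. There is no depth.
- ticket.hand_in(): hands the job in; it is judged then, once.
The state is a dict: "time": time; "q": joint angles; "joint_velocities": joint speeds; "joint_torque": joint torques, N m; "position": TCP position; "tool_rot": TCP orientation; "ft_force": force on the tool from outside, world axes, zero at the start; "moment": the same for the moment, N m; "grip_width": finger opening in m; "grip_force": force on a finger pad.
Only numpy, scipy, OpenCV 4.12 (cv2) and the standard library are available. Lean on these libraries where they do the work, as an engineer would, in place of code of your own. Each camera call takes 0.05 s, during which the arm holds its last target. There are 200 camera calls.

TASK

One of the three closed cartons leaning in the sloping rack has a meter packed in it; the other two look the same but are empty, and only their weight tells. Find the heavy one and set it down gently, not dropped, flat on its base in the blue tray. The empty ones must end up in the rack, in the bays where they stood, and the other things on the table must be left alone.

Things in the scene. Friction and masses are not known exactly. Their poses are not given: they have to be found in the camera images.
- rack: blue sloping rack, fixed, 325 mm wide (y). Its board rises at 32 deg from a lip (24 mm proud) at -x, the robot's side, to +x. Three bays along y at 105 mm pitch, parted by rails 6 wide, 12 high. Cartons stand square to the board, so their height axis leans 32 deg to rack -x; 49 mm gaps between them. Origin on the table; board surface 75 mm above it, where the middle carton's underside centre is
- carton_a: closed brown carton, one of three alike, yellow tape along its top; 110 mm long (own x), 56 mm wide (own y), 76 mm high (own z). Origin: centre of its underside. In the rack its x points up the slope. Empty 0.12 to 0.16 kg, packed 0.60 to 0.81 kg; which of the three is packed changes every time
- carton_b: closed brown carton, one of three alike, yellow tape along its top; 110 mm long (own x), 56 mm wide (own y), 76 mm high (own z). Origin: centre of its underside. In the rack its x points up the slope. Empty 0.12 to 0.16 kg, packed 0.60 to 0.81 kg; which of the three is packed changes every time
- carton_c: closed brown carton, one of three alike, yellow tape along its top; 110 mm long (own x), 56 mm wide (own y), 76 mm high (own z). Origin: centre of its underside. In the rack its x points up the slope. Empty 0.12 to 0.16 kg, packed 0.60 to 0.81 kg; which of the three is packed changes every time
- tray: blue open tray, fixed to the table, 200 x 180 mm outside (x, y), walls 5 mm thick, 32 mm high, inner floor about 5 mm above the table. Origin: centre of its underside
- tray_in (a point): centre of the tray's inner floor, z up, axes along the tray's sides
- meter: white instrument cube with a black front, 96 mm each way, bystander. Origin: centre of its underside
- tape_roll: roll of yellow tape lying flat, 96 mm across, 45 mm high, bystander. Origin: centre of its underside
- screwdriver: screwdriver lying on the table along its x, bystander
- manuals: stack of white manuals, 148 x 105 x 22 mm, bystander. Origin: centre of its underside

How it is judged:
By the outcome, as a careful person would: the job done as asked, in the order asked, and still so for the second after the job is handed in, with the robot touching nothing.
It also fails if it takes over 67 s, if anything falls off the work surface, if the arm or the gripper's body presses on something with over 40 N, if the wrist force passes 120 N, or if a joint passes its speed limit or range.

## Working session

There is one attempt and no reset: what is moved stays moved. The work goes in short steps, Python scripts to look and compute and a tool call to move; the robot and the scene stay as the last step left them, time stands still between calls to the robot, and variables do not carry over. Pictures are saved under pics/ and viewed, at most 13 in all, crops included, and the job is handed in when it is done.

Besides the shell and the picture viewer there is one more tool, called after "Request:" as name(argument=value, ...) on one line, values as JSON. drive_tool: Moves the arm, as the interface text tells. Its arguments: {"type":"object","properties":{"deltas":{"type":"array"},"gripper":{"type":"number"},"squeeze":{"type":"number"}},"required":["deltas"]}

```bash
ls; mkdir -p pics; python3 - <<'E'
from rig import sensors, eyes, robot
import cv2
o=sensors.get_obs(); print({k:o[k] for k in o}); print(robot.tip_reach)
for n in ["scene","top"]:
    c=eyes.camera(n); print(n,{k:c[k] for k in c if k!="img"}); cv2.imwrite(f"pics/{n}0.png",c["img"][:,:,::-1])
E
```

```text
pics
{'time': 0.0, 'q': array([ 1.03648749e+00,  5.28470810e-01,  1.43391795e+00, -2.96020462e-05,
        1.18135870e+00, -1.78513048e-01]), 'joint_velocities': array([-0.00042755,  0.00344921,  0.000514  , -0.00062873, -0.00126616,
       -0.00036007]), 'joint_torque': array([ 2.21453238e-04, -4.40036631e+01, -1.76596856e+01,  6.34972542e-02,
        5.78921009e-02, -1.61001872e-04]), 'position': array([0.21734264, 0.58526064, 0.24356374]), 'tool_rot': array([ 1.76955388e-01,  9.84218284e-01, -1.01446564e-03, -3.63092006e-04]), 'ft_force': array([ 0.13325104,  0.08793367, -1.24663123]), 'moment': array([-0.01093101, -0.04149141,  0.02764942]), 'grip_force': 0.0, 'grip_width': 0.08723220523039704}
0.022
scene {'fov_y': 48.71647214038322, 'cx': 321.30170268761134, 'cy': 238.7605361367709, 'D': array([-0.06279354,  0.        ,  0.        ,  0.        ,  0.        ]), 'xyz': array([ 1.0395216 , -0.14475408,  0.83243115]), 'attitude': array([0.23975045, 0.15787781, 0.53467478, 0.79480639])}
top {'fov_y': 49.57583364644551, 'cx': 329.47040587400454, 'cy': 238.49445148521968, 'D': array([-0.15419941,  0.        ,  0.        ,  0.        ,  0.        ]), 'xyz': array([0.42095406, 0.05151477, 0.90025592]), 'attitude': array([-0.07035252,  0.07296035,  0.73371084, -0.67185989])}
```

View pics/scene0.png

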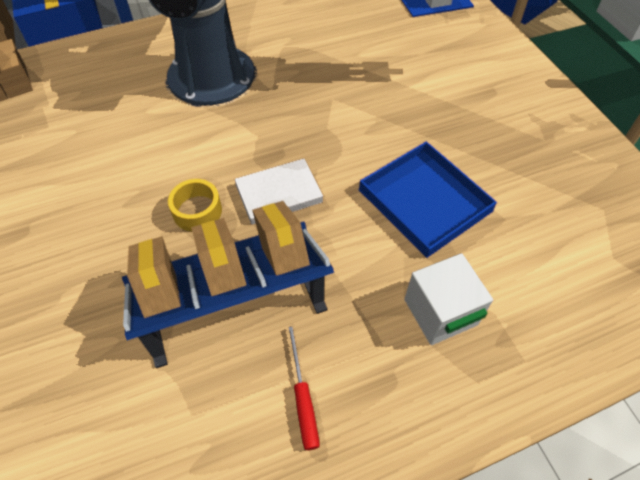

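View pics/top0.png

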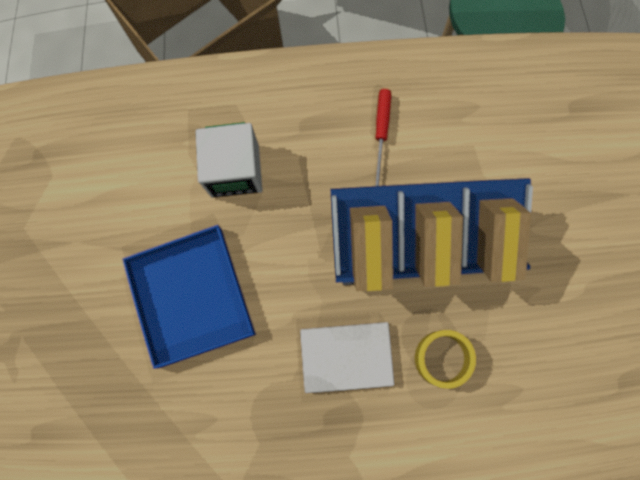

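```bash
cat > h.py <<'E'
import numpy as np, cv2
from scipy.spatial.transform import Rotation as R
def ray(c,px):
    f=240/np.tan(np.radians(c["fov_y"])/2); K=np.array([[f,0,c["cx"]],[0,f,c["cy"]],[0,0,1.]])
    u=cv2.undistortPoints(np.array(px,float).reshape(-1,1,2),K,c["D"]).reshape(-1,2)
    d=np.c_[u[:,0],-u[:,1],-np.ones(len(u))]
    return d@R.from_quat(c["attitude"]).as_matrix().T
def plane(c,px,z):
    d=ray(c,px); return c["xyz"]+d*((z-c["xyz"][2])/d[:,2])[:,None]
def tri(c1,p1,c2,p2):
    out=[];res=[]
    for a,b in zip(ray(c1,p1),ray(c2,p2)):
        t=np.linalg.lstsq(np.c_[a,-b],c2["xyz"]-c1["xyz"],rcond=None)[0]
        A=c1["xyz"]+a*t[0];B=c2["xyz"]+b*t[1]; out.append((A+B)/2);res.append(np.linalg.norm(A-B))
    return np.array(out),np.array(res)
def tapes(img,box):
    h=cv2.cvtColor(img,cv2.COLOR_RGB2HSV); m=cv2.inRange(h,(20,150,90),(32,255,255))
    k=np.zeros_like(m); x0,y0,x1,y1=box; k[y0:y1,x0:x1]=m[y0:y1,x0:x1]
    n,l,s,ce=cv2.connectedComponentsWithStats(k)
    out=[]
    for i in range(1,n):
        if s[i,4]>150:
            p=np.argwhere(l==i)[:,::-1].astype(np.float32); r=cv2.minAreaRect(p)
            b=cv2.boxPoints(r); b=b[np.argsort(b[:,1])]
            out.append((r[0],b[:2].mean(0),b[2:].mean(0),s[i,4]))
    return out
E
python3 - <<'E'
from h import *
from rig import eyes
np.set_printoptions(precision=4,suppress=True)
s=eyes.camera("scene");t=eyes.camera("top")
a=sorted(tapes(s["img"],(120,190,320,320)),key=lambda v:v[0][0]); a=[v for v in a if v[0][1]>215 or v[0][0]>230]
b=sorted(tapes(t["img"],(335,185,540,300)),key=lambda v:-v[0][0])
for v in a+b: print(v)
P=[]
for k,(i,j) in dict(c=(0,0),e1=(1,2),e2=(2,1)).items():
    p,r=tri(s,[v[i] for v in a],t,[v[j] for v in b]); print(k,p,r)
print(plane(t,[(124,260),(219,228),(254,333),(155,367)],.032))
print(plane(s,[(427,143),(495,203),(429,252),(360,187)],.032))
print("manual",plane(t,[(301,329),(388,323),(393,388),(305,392)],.022)); print("roll",plane(t,[(447,359)],.045))
E
```

```text
((146.3074493408203, 263.97119140625), array([142.1771, 240.369 ], dtype=float32), array([150.4378, 287.5734], dtype=float32), np.int32(745))
((197.0692138671875, 228.05384826660156), array([192. , 187.5], dtype=float32), array([202.1384, 268.6077], dtype=float32), np.int32(2041))
((279.3517150878906, 224.09776306152344), array([269.747 , 203.7583], dtype=float32), array([288.9565, 244.4372], dtype=float32), np.int32(642))
((510.46429443359375, 243.45828247070312), array([509.9494, 206.9022], dtype=float32), array([510.9792, 280.0144], dtype=float32), np.int32(1014))
((442.4557800292969, 247.9307861328125), array([441.4104, 210.8194], dtype=float32), array([443.5012, 285.0422], dtype=float32), np.int32(1074))
((373.11956787109375, 252.37001037597656), array([371.5529, 214.7686], dtype=float32), array([374.6863, 289.9714], dtype=float32), np.int32(1100))
c [[ 0.5484 -0.2367  0.1219]
 [ 0.5426 -0.133   0.1565]
 [ 0.5545 -0.0198  0.1218]] [0.0022 0.023  0.0062]
e1 [[ 0.4928 -0.2344  0.109 ]
 [ 0.4856 -0.121   0.1847]
 [ 0.4985 -0.0178  0.1073]] [0.0003 0.0224 0.0057]
e2 [[ 0.6027 -0.2381  0.1391]
 [ 0.6033 -0.1445  0.1364]
 [ 0.6089 -0.022   0.1399]] [0.0036 0.0244 0.0057]
[[0.5929 0.3997 0.032 ]
 [0.6347 0.2289 0.032 ]
 [0.451  0.1791 0.032 ]
 [0.4067 0.35   0.032 ]]
[[0.416  0.3507 0.032 ]
 [0.6021 0.3973 0.032 ]
 [0.6516 0.2263 0.032 ]
 [0.4704 0.1735 0.032 ]]
manual [[ 0.4515  0.1013  0.022 ]
 [ 0.4485 -0.0449  0.022 ]
 [ 0.3409 -0.0423  0.022 ]
 [ 0.3476  0.103   0.022 ]]
roll [[ 0.3803 -0.1325  0.045 ]]
```

```bash
python3 - <<'E'
import cv2,numpy as np
a=cv2.imread("pics/scene0.png")[190:340,110:340]; b=cv2.imread("pics/top0.png")[170:310,325:545]
a=cv2.resize(a,None,fx=3.4,fy=3.4,interpolation=cv2.INTER_CUBIC)[:,:740]; cv2.imwrite("pics/za.png",a)
cv2.imwrite("pics/zb.png",cv2.resize(b,None,fx=3.4,fy=3.4,interpolation=cv2.INTER_CUBIC))
E
```

```text
(no output)
```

View pics/za.png

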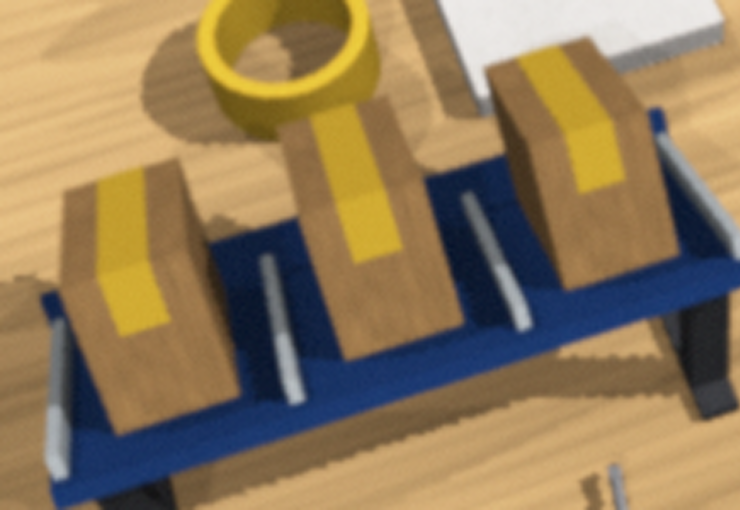

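View pics/zb.png

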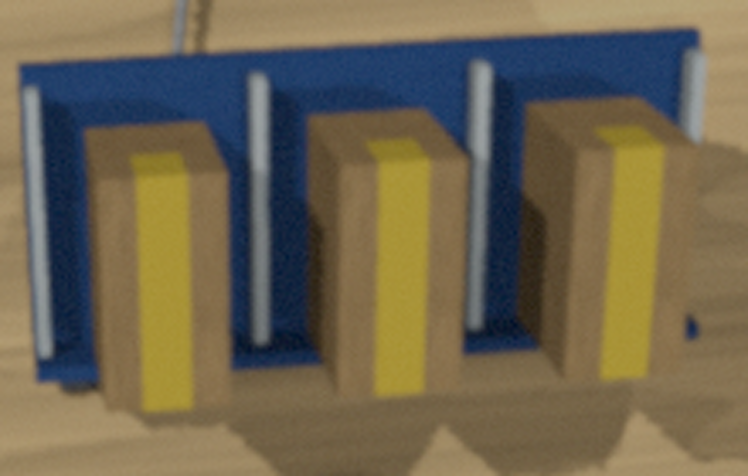

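```bash
python3 - <<'E'
from h import *
from rig import eyes
np.set_printoptions(precision=4,suppress=True)
s=eyes.camera("scene");t=eyes.camera("top")
S=lambda p:(np.array(p)+.5)/3.4-.5+[110,190]
T=lambda p:(np.array(p)+.5)/3.4-.5+[325,170]
lo,r1=tri(s,S([(122,173),(335,110),(540,52)]),t,T([(624,378),(399,394),(167,409)]))
hi,r2=tri(s,S([(124,270),(360,197),(590,125)]),t,T([(637,147),(401,160),(162,173)]))
print(lo,r1);print(hi,r2);d=hi-lo
print(np.linalg.norm(d,axis=1),np.degrees(np.arctan2(d[:,2],np.hypot(d[:,0],d[:,1]))),np.degrees(np.arctan2(d[:,1],d[:,0])))
m=(lo+hi)/2;print(m); v=m[2]-m[0]; print("yaw from line",np.degrees(np.arctan2(-v[0],v[1])),np.linalg.norm(v))
E
```

```text
[[ 0.4924 -0.2302  0.1057]
 [ 0.4953 -0.1243  0.1058]
 [ 0.4985 -0.0184  0.1043]] [0.0015 0.0019 0.002 ]
[[ 0.5869 -0.2321  0.1644]
 [ 0.5897 -0.1268  0.1649]
 [ 0.5927 -0.0216  0.1674]] [0.0005 0.0015 0.001 ]
[0.1112 0.1115 0.1135] [31.8497 32.0638 33.8148] [-1.1156 -1.5148 -1.9284]
[[ 0.5396 -0.2312  0.1351]
 [ 0.5425 -0.1255  0.1354]
 [ 0.5456 -0.02    0.1359]]
yaw from line -1.6101735151483094 0.21124566638755496
```

```bash
cat >> h.py <<'E'
YAW=np.radians(-1.6)
RACK=R.from_euler("z",YAW)*R.from_euler("y",-np.radians(32))   # carton axes in rack
FLIP=R.from_matrix(np.diag([-1.,1,-1]))
GR=RACK*FLIP                                                    # tool on a racked carton
TOP={"c":np.array([.5456,-.020,.138]),"b":np.array([.5425,-.1255,.138]),"a":np.array([.5396,-.2312,.138])}
def rtool(k,back): return TOP[k]+back*RACK.as_matrix()[:,2]     # TCP 'back' m above top centre
def plan(p1,R1,n=None,start=None):
    if start is None:
        from rig import sensors
        o=sensors.get_obs(); start=(o["position"],R.from_quat(o["tool_rot"]))
    p0,R0=start; v=p1-p0; w=(R0.inv()*R1).as_rotvec()
    n=n or int(np.ceil(max(np.linalg.norm(v)/.037,np.linalg.norm(w)/.11,1)))
    rows=[np.r_[1000*(R0*R.from_rotvec(w*i/n)).inv().apply(v/n),w/n] for i in range(n)]
    print(n,"rows, dist %.3f turn %.3f"%(np.linalg.norm(v),np.linalg.norm(w)))
    for i in range(0,n,8): print([[round(x,1) if k<3 else round(x,3) for k,x in enumerate(map(float,r))] for r in rows[i:i+8]])
    return p1,R1
E
python3 - <<'E'
from h import *
plan(rtool("c",.07),GR,20)
E
```

```text
20 rows, dist 0.673 turn 0.646
[[-24.2, -23.3, 2.4, -0.005, -0.028, -0.016], [-23.7, -23.7, 2.9, -0.005, -0.028, -0.016], [-23.3, -24.1, 3.5, -0.005, -0.028, -0.016], [-22.8, -24.4, 4.0, -0.005, -0.028, -0.016], [-22.3, -24.8, 4.5, -0.005, -0.028, -0.016], [-21.7, -25.2, 5.0, -0.005, -0.028, -0.016], [-21.2, -25.6, 5.5, -0.005, -0.028, -0.016], [-20.6, -25.9, 5.9, -0.005, -0.028, -0.016]]
[[-20.0, -26.3, 6.4, -0.005, -0.028, -0.016], [-19.4, -26.6, 6.8, -0.005, -0.028, -0.016], [-18.8, -26.9, 7.2, -0.005, -0.028, -0.016], [-18.2, -27.3, 7.6, -0.005, -0.028, -0.016], [-17.5, -27.6, 7.9, -0.005, -0.028, -0.016], [-16.8, -27.9, 8.3, -0.005, -0.028, -0.016], [-16.2, -28.2, 8.6, -0.005, -0.028, -0.016], [-15.5, -28.5, 8.9, -0.005, -0.028, -0.016]]
[[-14.8, -28.8, 9.2, -0.005, -0.028, -0.016], [-14.0, -29.1, 9.5, -0.005, -0.028, -0.016], [-13.3, -29.3, 9.7, -0.005, -0.028, -0.016], [-12.6, -29.6, 9.9, -0.005, -0.028, -0.016]]
```

Request:
drive_tool(deltas=[[[-24,-23,2.5,-0.005,-0.028,-0.016],[-24,-24,3,-0.005,-0.028,-0.016],[-23,-24,3.5,-0.005,-0.028,-0.016],[-23,-24,4,-0.005,-0.028,-0.016],[-22,-25,4.5,-0.005,-0.028,-0.016],[-22,-25,5,-0.005,-0.028,-0.016],[-21,-26,5.5,-0.005,-0.028,-0.016],[-21,-26,6,-0.005,-0.028,-0.016]]], gripper=100, squeeze=35)

```text
time: 0.97
position: [0.3349, 0.3426, 0.2254]
tool_rot: [0.112, 0.987, 0.0, 0.114]
ft_force: [0.6, 0.1, -0.8]
grip_width: 0.0869
grip_force: 0.0
```

Request:
drive_tool(deltas=[[[-20,-26,6,-0.005,-0.028,-0.016],[-19,-27,6,-0.005,-0.028,-0.016],[-19,-27,7,-0.005,-0.028,-0.016],[-18,-27,7,-0.005,-0.028,-0.016],[-17,-28,8,-0.005,-0.028,-0.016],[-17,-28,8,-0.005,-0.028,-0.016],[-16,-28,8,-0.005,-0.028,-0.016],[-15,-28,8,-0.005,-0.028,-0.016]]])

```text
time: 1.63
position: [0.4474, 0.1062, 0.2096]
tool_rot: [0.048, 0.974, -0.0, 0.223]
ft_force: [0.5, 0.8, 0.3]
grip_width: 0.0869
grip_force: 0.0
```

Request:
drive_tool(deltas=[[[-15,-29,9,-0.005,-0.028,-0.016],[-14,-29,9,-0.005,-0.028,-0.016],[-13,-29,10,-0.005,-0.028,-0.016],[-12,-30,10,-0.005,-0.028,-0.016],[0,0,0,0,0,0],[0,0,0,0,0,0]]])

```text
time: 2.13
position: [0.4725, 0.0562, 0.2026]
tool_rot: [0.031, 0.969, 0.008, 0.244]
ft_force: [-0.7, 0.4, -0.0]
grip_width: 0.0872
grip_force: 0.0
```

```bash
python3 - <<'E'
from h import *
from rig import eyes
plan(rtool("c",.07),GR); plan(rtool("c",-.022),GR)
cv2.imwrite("pics/w1.png",eyes.camera("wrist")["img"][:,:,::-1])
E
```

```text
3 rows, dist 0.083 turn 0.078
[[-11.3, -24.4, 7.2, 0.004, -0.022, -0.013], [-10.9, -24.5, 7.6, 0.004, -0.022, -0.013], [-10.4, -24.6, 7.9, 0.004, -0.022, -0.013]]
4 rows, dist 0.141 turn 0.078
[[-10.0, -18.5, 28.4, 0.003, -0.017, -0.01], [-9.4, -18.5, 28.6, 0.003, -0.017, -0.01], [-8.7, -18.5, 28.8, 0.003, -0.017, -0.01], [-8.1, -18.5, 29.0, 0.003, -0.017, -0.01]]
```

View pics/w1.png

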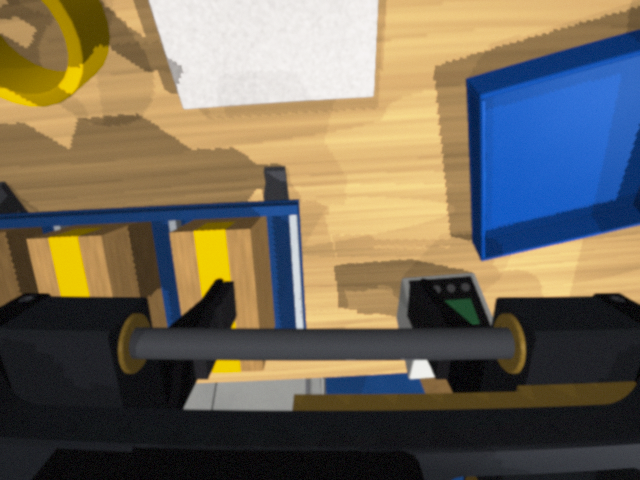

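```bash
python3 - <<'E'
from rig import sensors
o=sensors.get_obs(); print(o["q"].round(3),o["joint_velocities"].round(3),o["joint_torque"].round(2),o["position"].round(4))
E
```

```text
[-0.163  0.311  2.185  0.454  0.176 -2.1  ] [ 0.018 -0.006  0.006  0.003  0.001 -0.015] [ -0.48 -25.42  -9.88   0.18  -1.41  -0.04] [0.4722 0.0567 0.2027]
```

Request:
drive_tool(deltas=[[[-11,-24,7,0.004,-0.022,-0.013],[0,0,0,0,0,0]]])

```text
time: 2.35
position: [0.4802, 0.0424, 0.202]
tool_rot: [0.026, 0.968, 0.006, 0.251]
ft_force: [-0.5, 0.2, 0.0]
grip_width: 0.0869
grip_force: 0.0
```

```bash
python3 - <<'E'
from rig import sensors
o=sensors.get_obs(); print(o["q"].round(3),o["joint_velocities"].round(3),o["joint_torque"].round(2),o["position"].round(4))
E
```

```text
[-0.202  0.32   2.183  0.601  0.169 -2.288] [ 0.021 -0.009  0.005 -0.145  0.03   0.253] [ -0.05 -25.94  -8.66   0.7   -1.13  -1.09] [0.4802 0.0424 0.202 ]
```

```bash
cat >> h.py <<'E'
TILT=14
GR=R.from_euler("z",YAW)*R.from_euler("y",-np.radians(TILT))*FLIP
def rtool(k,back): return TOP[k]-.020*RACK.as_matrix()[:,2]-(back+.003)*GR.as_matrix()[:,2]
E
python3 - <<'E'
from h import *
plan(*plan(rtool("c",.075),GR) and (rtool("c",0),GR),start=(rtool("c",.075),GR))
E
```

```text
3 rows, dist 0.085 turn 0.264
[[-16.9, -19.8, 10.8, 0.005, 0.087, -0.009], [-17.6, -19.9, 9.4, 0.005, 0.087, -0.009], [-18.2, -20.0, 8.0, 0.005, 0.087, -0.009]]
3 rows, dist 0.075 turn 0.000
[[-0.0, -0.0, 25.0, 0.0, 0.0, 0.0], [-0.0, -0.0, 25.0, 0.0, 0.0, 0.0], [-0.0, -0.0, 25.0, 0.0, 0.0, 0.0]]
```

Request:
drive_tool(deltas=[[[0,0,-5,0.003,0.05,-0.005],[0,0,-5,0.003,0.05,-0.005],[0,0,0,0.003,0.05,-0.005],[0,0,0,0.003,0.05,-0.005],[0,0,0,0.003,0.06,-0.005],[0,0,0,0,0,0]]])

```text
time: 2.85
position: [0.4781, 0.0441, 0.2104]
tool_rot: [0.015, 0.991, 0.0, 0.132]
ft_force: [1.3, -0.7, 0.7]
grip_width: 0.0868
grip_force: 0.0
```

```bash
python3 - <<'E'
from h import *
from rig import sensors
print(sensors.get_obs()["q"].round(3))
plan(rtool("c",.075),GR,5)
E
```

```text
[-0.165  0.313  2.004  0.074  0.565 -1.764]
5 rows, dist 0.088 turn 0.021
[[-11.1, -12.4, 5.8, 0.001, 0.004, -0.0], [-11.1, -12.4, 5.8, 0.001, 0.004, -0.0], [-11.1, -12.4, 5.7, 0.001, 0.004, -0.0], [-11.1, -12.4, 5.7, 0.001, 0.004, -0.0], [-11.1, -12.4, 5.6, 0.001, 0.004, -0.0]]
```

Request:
drive_tool(deltas=[[[-11,-12.4,6,0.001,0.004,0],[-11,-12.4,6,0.001,0.004,0],[-11,-12.4,6,0.001,0.004,0],[-11,-12.4,5.5,0.001,0.004,0],[-11,-12.4,5.5,0.001,0.004,0],[0,0,0,0,0,0]]], squeeze=45)

```text
time: 3.35
position: [0.5367, -0.0214, 0.1945]
tool_rot: [0.016, 0.992, -0.002, 0.122]
ft_force: [0.3, -0.3, 0.5]
grip_width: 0.0869
grip_force: 0.0
```

```bash
python3 - <<'E'
from h import *
from rig import eyes
plan(rtool("c",0),GR)
cv2.imwrite("pics/w2.png",eyes.camera("wrist")["img"][:,:,::-1])
E
```

```text
2 rows, dist 0.073 turn 0.005
[[-0.6, 0.9, 36.5, -0.001, 0.0, -0.002], [-0.6, 0.8, 36.5, -0.001, 0.0, -0.002]]
```

View pics/w2.png

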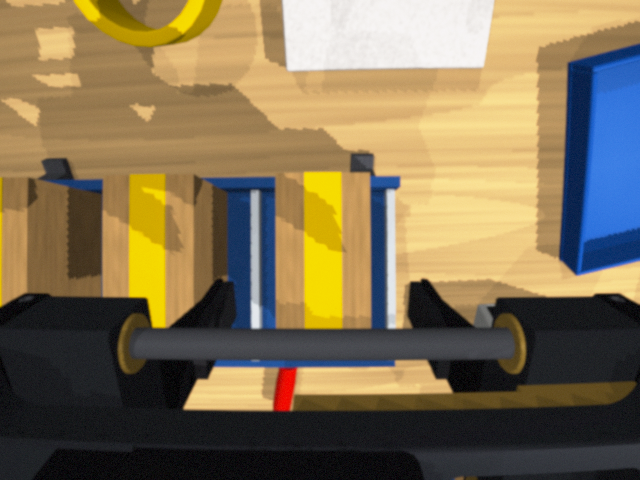

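The carton is centred between the fingers (tape at u≈322, finger mid ≈322). Descending and gripping.

Request:
drive_tool(deltas=[[[0,0,20,0,0,0],[0,0,20,0,0,0],[0,0,18,0,0,0],[0,0,15,0,0,0],[0,0,0,0,0,0]]])

```text
time: 3.82
position: [0.5492, -0.0184, 0.1211]
tool_rot: [0.015, 0.993, 0.0, 0.117]
ft_force: [0.8, -0.7, -0.8]
grip_width: 0.0871
grip_force: 0.0
```

Request:
drive_tool(deltas=[[[0,0,0,0,0,0],[0,0,0,0,0,0],[0,0,0,0,0,0],[0,0,0,0,0,0],[0,0,0,0,0,0],[0,0,0,0,0,0]]], gripper=0)

```text
time: 4.32
position: [0.5522, -0.0202, 0.1244]
tool_rot: [0.015, 0.993, -0.001, 0.121]
ft_force: [-1.7, 0.2, 3.0]
grip_width: 0.0559
grip_force: 45.0
```

Request:
drive_tool(deltas=[[[1.5,0,-5,0,0,0],[1.5,0,-5,0,0,0],[1.5,0,-5,0,0,0],[1.5,0,-5,0,0,0],[0,0,0,0,0,0],[0,0,0,0,0,0]]])

```text
time: 4.82
position: [0.5412, -0.0197, 0.1421]
tool_rot: [0.015, 0.993, -0.001, 0.121]
ft_force: [0.4, -1.0, -0.5]
grip_width: 0.0559
grip_force: 45.0
```

Request:
drive_tool(deltas=[[[0,0,0,0,0,0],[0,0,0,0,0,0]]])

```text
time: 4.98
position: [0.5415, -0.0198, 0.1416]
tool_rot: [0.015, 0.993, -0.001, 0.121]
ft_force: [0.7, -0.9, -0.1]
grip_width: 0.0555
grip_force: 45.0
```

Force barely changed: this carton is empty. I'll put it back.

Request:
drive_tool(deltas=[[[-1.5,0,5,0,0,0],[-1.5,0,5,0,0,0],[-1.5,0,5,0,0,0],[-1.5,0,4.5,0,0,0],[0,0,0,0,0,0],[0,0,0,0,0,0]]])

```text
time: 5.48
position: [0.5523, -0.0201, 0.1241]
tool_rot: [0.015, 0.993, -0.001, 0.121]
ft_force: [-0.0, 0.1, 3.5]
grip_width: 0.0557
grip_force: 45.0
```

Request:
drive_tool(deltas=[[[0,0,0,0,0,0],[0,0,0,0,0,0],[0,0,0,0,0,0],[0,0,0,0,0,0]]], gripper=100)

```text
time: 5.82
position: [0.5514, -0.0198, 0.1236]
tool_rot: [0.015, 0.993, -0.0, 0.12]
ft_force: [0.5, -0.8, 0.1]
grip_width: 0.0751
grip_force: 0.0
```

Request:
drive_tool(deltas=[[[0,0,-15,0,0,0],[0,0,-20,0,0,0],[0,0,-20,0,0,0],[0,0,-20,0,0,0],[0,0,0,0,0,0]]])

```text
time: 6.23
position: [0.5348, -0.0198, 0.2]
tool_rot: [0.015, 0.992, -0.001, 0.123]
ft_force: [-0.0, 0.5, 0.3]
grip_width: 0.0864
grip_force: 0.0
```

```bash
python3 - <<'E'
from h import *
from rig import eyes
plan(rtool("b",0.075),GR,4)
cv2.imwrite("pics/s2.png",cv2.resize(eyes.camera("scene")["img"][130:340,110:340,::-1],None,fx=2.8,fy=2.8))
E
```

```text
4 rows, dist 0.106 turn 0.003
[[-0.5, -26.4, 0.9, 0.0, 0.001, -0.001], [-0.4, -26.4, 0.9, 0.0, 0.001, -0.001], [-0.4, -26.4, 0.9, 0.0, 0.001, -0.001], [-0.4, -26.4, 0.9, 0.0, 0.001, -0.001]]
```

View pics/s2.png

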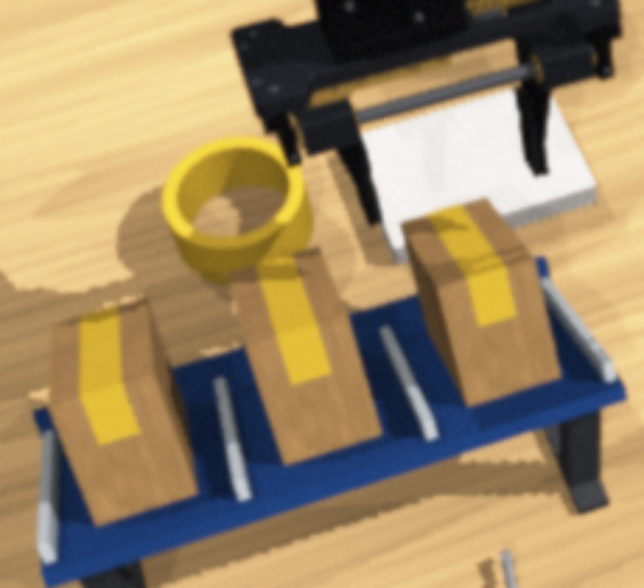

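Carton c sits back square in its bay (crop ≈(485,300)). Next, the middle one.

Request:
drive_tool(deltas=[[[0,-26.5,0,0,0,0],[0,-26.5,0,0,0,0],[-1,-26.5,0,0,0,0],[-1,-26.5,0,0,0,0],[0,0,0,0,0,0],[0,0,0,0,0,0]]])

```text
time: 6.78
position: [0.5323, -0.1268, 0.196]
tool_rot: [0.017, 0.993, -0.0, 0.12]
ft_force: [-0.0, 1.2, 0.8]
grip_width: 0.0868
grip_force: 0.0
```

```bash
python3 - <<'E'
from h import *
plan(rtool("b",0),GR,4)
E
```

```text
4 rows, dist 0.075 turn 0.008
[[-0.6, 0.4, 18.7, 0.001, -0.001, -0.001], [-0.6, 0.4, 18.7, 0.001, -0.001, -0.001], [-0.6, 0.4, 18.7, 0.001, -0.001, -0.001], [-0.5, 0.4, 18.7, 0.001, -0.001, -0.001]]
```

Request:
drive_tool(deltas=[[[-0.5,0.4,20,0,0,0],[-0.5,0.4,20,0,0,0],[-0.5,0.4,18,0,0,0],[-0.5,0.4,16,0,0,0],[0,0,0,0,0,0]]])

```text
time: 7.2
position: [0.5506, -0.1221, 0.1223]
tool_rot: [0.015, 0.993, 0.001, 0.117]
ft_force: [-0.4, 0.7, -0.8]
grip_width: 0.087
grip_force: 0.0
```

Request:
drive_tool(deltas=[[[0,0,0,0,0,0],[0,0,0,0,0,0],[0,0,0,0,0,0],[0,0,0,0,0,0],[0,0,0,0,0,0],[0,0,0,0,0,0]]], gripper=0)

```text
time: 7.7
position: [0.5526, -0.1248, 0.1266]
tool_rot: [0.015, 0.993, -0.001, 0.121]
ft_force: [0.3, 0.0, 2.9]
grip_width: 0.0555
grip_force: 45.0
```

Request:
drive_tool(deltas=[[[1.5,0,-5,0,0,0],[1.5,0,-5,0,0,0],[1.5,0,-5,0,0,0],[1.5,0,-5,0,0,0],[0,0,0,0,0,0],[0,0,0,0,0,0]]])

```text
time: 8.2
position: [0.5415, -0.1242, 0.1443]
tool_rot: [0.015, 0.993, -0.001, 0.121]
ft_force: [1.2, 0.5, -0.3]
grip_width: 0.0556
grip_force: 45.0
```

Request:
drive_tool(deltas=[[[0,0,0,0,0,0],[0,0,0,0,0,0]]])

```text
time: 8.37
position: [0.5419, -0.1243, 0.1438]
tool_rot: [0.015, 0.993, -0.001, 0.121]
ft_force: [1.7, 0.6, -0.2]
grip_width: 0.0554
grip_force: 45.0
```

Also empty; put back and go to the third.

Request:
drive_tool(deltas=[[[-1.5,0,5,0,0,0],[-1.5,0,5,0,0,0],[-1.5,0,5,0,0,0],[-1.5,0,4.5,0,0,0],[0,0,0,0,0,0],[0,0,0,0,0,0]]])

```text
time: 8.87
position: [0.5527, -0.1247, 0.1264]
tool_rot: [0.015, 0.993, -0.001, 0.121]
ft_force: [-0.8, 0.2, 3.3]
grip_width: 0.0556
grip_force: 45.0
```

Request:
drive_tool(deltas=[[[0,0,0,0,0,0],[0,0,0,0,0,0],[0,0,0,0,0,0],[0,0,0,0,0,0]]], gripper=100)

```text
time: 9.2
position: [0.5516, -0.1241, 0.1257]
tool_rot: [0.015, 0.993, -0.0, 0.12]
ft_force: [-0.0, 0.5, -0.0]
grip_width: 0.075
grip_force: 0.0
```

Request:
drive_tool(deltas=[[[0,0,-15,0,0,0],[0,0,-20,0,0,0],[0,0,-20,0,0,0],[0,0,-20,0,0,0],[0,0,0,0,0,0]]])

```text
time: 9.62
position: [0.5351, -0.1246, 0.2022]
tool_rot: [0.015, 0.992, -0.002, 0.123]
ft_force: [-0.1, 0.4, 0.1]
grip_width: 0.0863
grip_force: 0.0
```

Request:
drive_tool(deltas=[[[0,-26.5,0,0,0,0],[0,-26.5,0,0,0,0],[-1,-26.5,0,0,0,0],[-1,-26.5,0,0,0,0],[0,0,0,0,0,0],[0,0,0,0,0,0]]])

```text
time: 10.12
position: [0.5327, -0.2313, 0.1984]
tool_rot: [0.017, 0.993, -0.0, 0.12]
ft_force: [0.1, -0.2, 0.1]
grip_width: 0.0871
grip_force: 0.0
```

```bash
python3 - <<'E'
from h import *
plan(rtool("a",0),GR,4)
E
```

```text
4 rows, dist 0.076 turn 0.007
[[0.4, 0.0, 19.1, 0.0, -0.001, -0.001], [0.4, 0.1, 19.1, 0.0, -0.001, -0.001], [0.4, 0.1, 19.1, 0.0, -0.001, -0.001], [0.4, 0.1, 19.1, 0.0, -0.001, -0.001]]
```

Request:
drive_tool(deltas=[[[0,0,20,0,0,0],[0,0,20,0,0,0],[0,0,19,0,0,0],[0,0,17,0,0,0],[0,0,0,0,0,0]]])

```text
time: 10.53
position: [0.5494, -0.2276, 0.1218]
tool_rot: [0.015, 0.993, 0.002, 0.117]
ft_force: [0.2, -0.6, -0.1]
grip_width: 0.0871
grip_force: 0.0
```

Request:
drive_tool(deltas=[[[0,0,0,0,0,0],[0,0,0,0,0,0],[0,0,0,0,0,0],[0,0,0,0,0,0],[0,0,0,0,0,0],[0,0,0,0,0,0]]], gripper=0)

```text
time: 11.03
position: [0.5514, -0.231, 0.1264]
tool_rot: [0.015, 0.993, -0.001, 0.121]
ft_force: [-1.0, 0.6, 7.0]
grip_width: 0.0558
grip_force: 45.0
```

Request:
drive_tool(deltas=[[[1.5,0,-5,0,0,0],[1.5,0,-5,0,0,0],[1.5,0,-5,0,0,0],[1.5,0,-5,0,0,0],[0,0,0,0,0,0],[0,0,0,0,0,0]]])

```text
time: 11.53
position: [0.5404, -0.2302, 0.1441]
tool_rot: [0.015, 0.993, -0.001, 0.121]
ft_force: [2.8, -0.6, -4.7]
grip_width: 0.0554
grip_force: 45.0
```

Request:
drive_tool(deltas=[[[0,0,0,0,0,0],[0,0,0,0,0,0]]])

```text
time: 11.7
position: [0.5406, -0.2302, 0.1437]
tool_rot: [0.015, 0.993, -0.001, 0.121]
ft_force: [2.8, -0.5, -3.4]
grip_width: 0.0555
grip_force: 45.0
```

Request:
drive_tool(deltas=[[[4.5,0,-14,0,0,0],[4.5,0,-14,0,0,0],[-5,0,-20,0,0,0],[-7,0,-27,0,0,0],[-7,0,-27,0,0,0],[-5,0,-20,0,0,0],[0,0,0,0,0,0],[0,0,0,0,0,0]]])

```text
time: 12.37
position: [0.5247, -0.2294, 0.2649]
tool_rot: [0.015, 0.993, -0.0, 0.119]
ft_force: [-0.8, 0.7, -7.5]
grip_width: 0.0559
grip_force: 45.0
```

```bash
cat >> h.py <<'E'
TR=np.array([.528,.288,.005]); TY=np.radians(14.9)
PR=R.from_euler("z",TY)*R.from_euler("y",np.radians(32-TILT))*FLIP
def ptool(h): return TR+[0,0,.056+h]-.003*PR.as_matrix()[:,2]   # carton base h above tray floor
E
python3 - <<'E'
from h import *
from rig import eyes,sensors
print(sensors.get_obs()["ft_force"],sensors.get_obs()["q"].round(2))
cv2.imwrite("pics/s3.png",eyes.camera("scene")["img"][:,:,::-1])
print(ptool(.12)); plan(ptool(.12),PR,22)
E
```

```text
[-0.76399251  0.69768932 -7.54880501] [-0.68  0.36  1.7   0.19  0.9  -2.33]
[0.52889588 0.28823838 0.18385317]
22 rows, dist 0.523 turn 0.621
[[1.3, 23.5, 3.5, 0.001, 0.025, -0.013], [0.9, 23.5, 3.5, 0.001, 0.025, -0.013], [0.5, 23.5, 3.5, 0.001, 0.025, -0.013], [0.1, 23.5, 3.5, 0.001, 0.025, -0.013], [-0.3, 23.5, 3.5, 0.001, 0.025, -0.013], [-0.7, 23.5, 3.5, 0.001, 0.025, -0.013], [-1.1, 23.5, 3.4, 0.001, 0.025, -0.013], [-1.5, 23.5, 3.4, 0.001, 0.025, -0.013]]
[[-1.9, 23.5, 3.3, 0.001, 0.025, -0.013], [-2.3, 23.4, 3.3, 0.001, 0.025, -0.013], [-2.6, 23.4, 3.2, 0.001, 0.025, -0.013], [-3.0, 23.4, 3.1, 0.001, 0.025, -0.013], [-3.4, 23.3, 3.0, 0.001, 0.025, -0.013], [-3.8, 23.3, 2.9, 0.001, 0.025, -0.013], [-4.2, 23.2, 2.8, 0.001, 0.025, -0.013], [-4.6, 23.2, 2.6, 0.001, 0.025, -0.013]]
[[-4.9, 23.1, 2.5, 0.001, 0.025, -0.013], [-5.3, 23.1, 2.4, 0.001, 0.025, -0.013], [-5.7, 23.0, 2.2, 0.001, 0.025, -0.013], [-6.0, 22.9, 2.0, 0.001, 0.025, -0.013], [-6.4, 22.8, 1.9, 0.001, 0.025, -0.013], [-6.7, 22.7, 1.7, 0.001, 0.025, -0.013]]
```

View pics/s3.png

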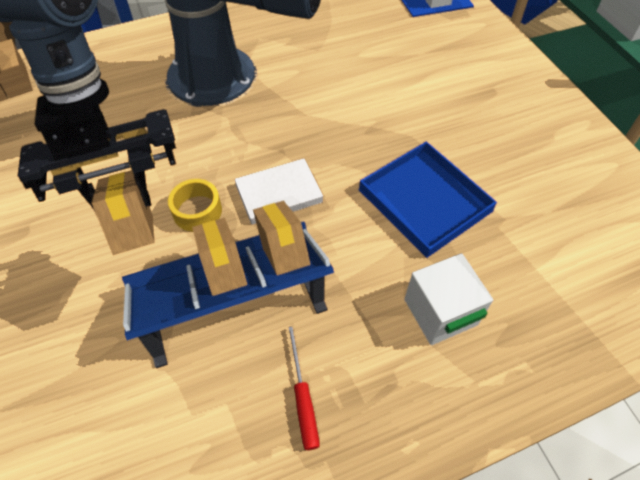

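Request:
drive_tool(deltas=[[[-4,0,-15,0,0,0],[-4,0,-15,0,0,0],[0,5,0,0,0,0],[0,15,0,0,0,0]]])

```text
time: 12.75
position: [0.5268, -0.2115, 0.2949]
tool_rot: [0.016, 0.993, -0.001, 0.12]
ft_force: [0.2, 0.4, -7.2]
grip_width: 0.0559
grip_force: 45.0
```

```bash
python3 - <<'E'
from h import *
plan(ptool(.2),PR,22)
E
```

```text
22 rows, dist 0.501 turn 0.625
[[1.0, 22.7, 1.3, 0.001, 0.025, -0.013], [0.6, 22.7, 1.3, 0.001, 0.025, -0.013], [0.3, 22.7, 1.3, 0.001, 0.025, -0.013], [-0.0, 22.7, 1.3, 0.001, 0.025, -0.013], [-0.4, 22.7, 1.2, 0.001, 0.025, -0.013], [-0.7, 22.7, 1.2, 0.001, 0.025, -0.013], [-1.1, 22.7, 1.2, 0.001, 0.025, -0.013], [-1.4, 22.7, 1.1, 0.001, 0.025, -0.013]]
[[-1.7, 22.7, 1.1, 0.001, 0.025, -0.013], [-2.1, 22.6, 1.0, 0.001, 0.025, -0.013], [-2.4, 22.6, 0.9, 0.001, 0.025, -0.013], [-2.7, 22.6, 0.9, 0.001, 0.025, -0.013], [-3.0, 22.5, 0.8, 0.001, 0.025, -0.013], [-3.4, 22.5, 0.7, 0.001, 0.025, -0.013], [-3.7, 22.5, 0.6, 0.001, 0.025, -0.013], [-4.0, 22.4, 0.5, 0.001, 0.025, -0.013]]
[[-4.3, 22.3, 0.4, 0.001, 0.025, -0.013], [-4.6, 22.3, 0.2, 0.001, 0.025, -0.013], [-4.9, 22.2, 0.1, 0.001, 0.025, -0.013], [-5.2, 22.2, -0.0, 0.001, 0.025, -0.013], [-5.5, 22.1, -0.2, 0.001, 0.025, -0.013], [-5.8, 22.0, -0.3, 0.001, 0.025, -0.013]]
```

Request:
drive_tool(deltas=[[[1,22.5,1,0.001,0.025,-0.013],[0.5,22.5,1,0.001,0.025,-0.013],[0.5,22.5,1,0.001,0.025,-0.013],[0,22.5,1,0.001,0.025,-0.013],[-0.5,22.5,1,0.001,0.025,-0.013],[-0.5,22.5,1,0.001,0.025,-0.013],[-1,22.5,1,0.001,0.025,-0.013],[-1.5,22.5,1,0.001,0.025,-0.013]]])

```text
time: 13.42
position: [0.5255, -0.0281, 0.284]
tool_rot: [-0.036, 0.999, -0.008, 0.017]
ft_force: [0.6, 0.5, -7.4]
grip_width: 0.0558
grip_force: 45.0
```

Request:
drive_tool(deltas=[[[-1.5,22.5,1,0.001,0.025,-0.013],[-2,22.5,1,0.001,0.025,-0.013],[-2.5,22.5,1,0.001,0.025,-0.013],[-2.5,22.5,1,0.001,0.025,-0.013],[-3,22.5,1,0.001,0.025,-0.013],[-3.5,22.5,1,0.001,0.025,-0.013],[-3.5,22.5,0.5,0.001,0.025,-0.013],[-4,22.5,0.5,0.001,0.025,-0.013]]])

```text
time: 14.08
position: [0.5271, 0.1527, 0.2714]
tool_rot: [-0.087, 0.993, -0.018, -0.082]
ft_force: [0.7, -1.3, -7.5]
grip_width: 0.0562
grip_force: 45.0
```

Request:
drive_tool(deltas=[[[-4.5,22.5,0.5,0.001,0.025,-0.013],[-4.5,22,0,0.001,0.025,-0.013],[-5,22,0,0.001,0.025,-0.013],[-5,22,0,0.001,0.025,-0.013],[-5.5,20,0,0.001,0.025,-0.013],[-6,15,0,0.001,0.025,-0.013],[0,0,0,0,0,0],[0,0,0,0,0,0]]])

```text
time: 14.75
position: [0.5314, 0.279, 0.2612]
tool_rot: [-0.125, 0.98, -0.025, -0.156]
ft_force: [-0.2, -0.2, -8.4]
grip_width: 0.0553
grip_force: 45.0
```

```bash
python3 - <<'E'
from h import *
from rig import eyes,sensors
print(sensors.get_obs()["q"].round(2))
w=eyes.camera("wrist")["img"];s=eyes.camera("scene")["img"]
cv2.imwrite("pics/s4.png",cv2.resize(np.hstack([w[:,:,::-1],s[:,220:580,::-1]]),(800,384)))
q=plan(ptool(.02),PR,8)
E
```

```text
[ 0.3   0.61  1.26  0.    1.59 -1.53]
8 rows, dist 0.179 turn 0.012
[[-7.0, 1.6, 21.2, -0.001, -0.0, -0.001], [-7.0, 1.6, 21.2, -0.001, -0.0, -0.001], [-7.0, 1.5, 21.2, -0.001, -0.0, -0.001], [-7.0, 1.5, 21.2, -0.001, -0.0, -0.001], [-7.0, 1.5, 21.2, -0.001, -0.0, -0.001], [-7.0, 1.5, 21.2, -0.001, -0.0, -0.001], [-7.0, 1.4, 21.2, -0.001, -0.0, -0.001], [-6.9, 1.4, 21.3, -0.001, -0.0, -0.001]]
```

View pics/s4.png

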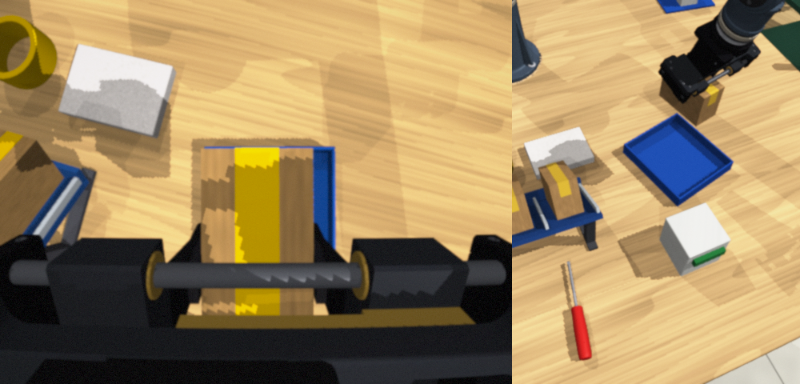

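Request:
drive_tool(deltas=[[[-7,1.5,21,0,0,0],[-7,1.5,21,0,0,0],[-7,1.5,21,0,0,0],[-7,1.5,21,0,0,0],[-7,1.5,21,0,0,0],[-7,1.5,21,0,0,0],[-5,1.5,15,0,0,0],[0,0,0,0,0,0]]])

```text
time: 15.52
position: [0.5288, 0.2856, 0.1123]
tool_rot: [-0.123, 0.98, -0.025, -0.158]
ft_force: [-1.4, -0.3, -7.3]
grip_width: 0.0559
grip_force: 45.0
```

```bash
python3 - <<'E'
from h import *
from rig import eyes
w=eyes.camera("top")["img"][200:400,100:340];s=eyes.camera("scene")["img"][80:280,320:560]
cv2.imwrite("pics/s5.png",cv2.resize(np.hstack([w[:,:,::-1],s[:,:,::-1]]),None,fx=1.66,fy=1.66))
q=plan(ptool(0),PR,8)
E
```

```text
8 rows, dist 0.052 turn 0.013
[[-1.8, 0.4, 6.2, -0.001, -0.0, -0.001], [-1.8, 0.4, 6.2, -0.001, -0.0, -0.001], [-1.8, 0.3, 6.2, -0.001, -0.0, -0.001], [-1.8, 0.3, 6.2, -0.001, -0.0, -0.001], [-1.8, 0.3, 6.2, -0.001, -0.0, -0.001], [-1.8, 0.3, 6.2, -0.001, -0.0, -0.001], [-1.8, 0.3, 6.2, -0.001, -0.0, -0.001], [-1.8, 0.3, 6.2, -0.001, -0.0, -0.001]]
```

View pics/s5.png

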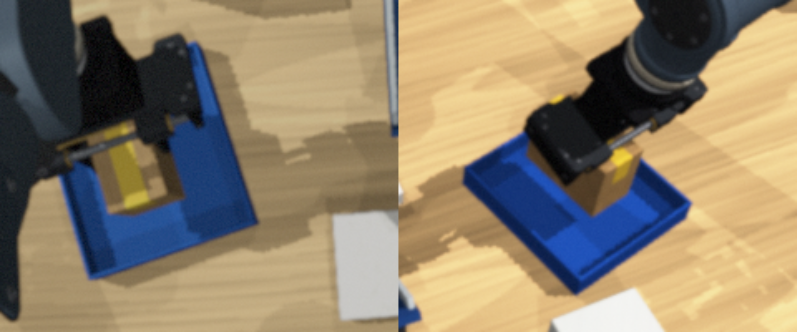

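Request:
drive_tool(deltas=[[[-3,0,9,0,0,0],[-3,0,9,0,0,0],[-3,0,9,0,0,0],[-2,0,6,0,0,0],[-1,0,4,0,0,0],[0,0,0,0,0,0]]])

```text
time: 16.12
position: [0.5304, 0.2865, 0.076]
tool_rot: [-0.124, 0.98, -0.024, -0.155]
ft_force: [-0.0, 0.0, -7.5]
grip_width: 0.0557
grip_force: 45.0
```

Request:
drive_tool(deltas=[[[-0.6,0,2,0,0,0],[-0.6,0,2,0,0,0],[0,0,0,0,0,0]]])

```text
time: 16.37
position: [0.5312, 0.2868, 0.073]
tool_rot: [-0.124, 0.98, -0.024, -0.154]
ft_force: [-0.5, -0.1, -7.0]
grip_width: 0.0558
grip_force: 45.0
```

Request:
drive_tool(deltas=[[[-0.6,0,2,0,0,0],[0,0,0,0,0,0],[0,0,0,0,0,0]]])

```text
time: 16.62
position: [0.5311, 0.2867, 0.0711]
tool_rot: [-0.124, 0.98, -0.024, -0.154]
ft_force: [-0.5, -0.4, -7.6]
grip_width: 0.0557
grip_force: 45.0
```

Request:
drive_tool(deltas=[[[-0.6,0,2,0,0,0],[0,0,0,0,0,0],[-0.3,0,1,0,0,0],[0,0,0,0,0,0]]])

```text
time: 16.95
position: [0.531, 0.2866, 0.0677]
tool_rot: [-0.124, 0.98, -0.024, -0.154]
ft_force: [-0.1, 0.2, -8.2]
grip_width: 0.056
grip_force: 45.0
```

Request:
drive_tool(deltas=[[[-0.3,0,1,0,0,0],[0,0,0,0,0,0],[0,0,0,0,0,0]]])

```text
time: 17.2
position: [0.531, 0.2866, 0.0667]
tool_rot: [-0.124, 0.98, -0.024, -0.154]
ft_force: [-0.4, 0.3, -6.3]
grip_width: 0.0556
grip_force: 45.0
```

Request:
drive_tool(deltas=[[[-0.3,0,1,0,0,0],[0,0,0,0,0,0],[0,0,0,0,0,0]]])

```text
time: 17.45
position: [0.531, 0.2866, 0.0657]
tool_rot: [-0.124, 0.98, -0.024, -0.154]
ft_force: [0.0, 0.0, -6.8]
grip_width: 0.0556
grip_force: 45.0
```

Request:
drive_tool(deltas=[[[-0.3,0,1,0,0,0],[0,0,0,0,0,0],[0,0,0,0,0,0]]])

```text
time: 17.7
position: [0.5311, 0.2867, 0.0649]
tool_rot: [-0.124, 0.98, -0.024, -0.154]
ft_force: [-0.5, -0.3, -6.3]
grip_width: 0.0557
grip_force: 45.0
```

Request:
drive_tool(deltas=[[[-0.3,0,1,0,0,0],[0,0,0,0,0,0],[0,0,0,0,0,0]]])

```text
time: 17.95
position: [0.5313, 0.2867, 0.0648]
tool_rot: [-0.124, 0.98, -0.024, -0.154]
ft_force: [0.3, 0.4, 2.5]
grip_width: 0.0557
grip_force: 45.0
```

Contact with the tray floor. I'll ease the grip, then open.

Request:
drive_tool(deltas=[[[0,0,0,0,0,0],[0,0,0,0,0,0],[0,0,0,0,0,0]]], squeeze=5)

```text
time: 18.2
position: [0.5313, 0.2864, 0.0644]
tool_rot: [-0.124, 0.98, -0.024, -0.154]
ft_force: [0.9, -2.4, 3.8]
grip_width: 0.0565
grip_force: 5.0
```

Request:
drive_tool(deltas=[[[0,0,0,0,0,0],[0,0,0,0,0,0],[0,0,0,0,0,0],[0,0,0,0,0,0]]], gripper=95)

```text
time: 18.53
position: [0.5308, 0.2867, 0.0633]
tool_rot: [-0.124, 0.98, -0.024, -0.154]
ft_force: [0.3, -0.0, 0.3]
grip_width: 0.0753
grip_force: 0.0
```

Request:
drive_tool(deltas=[[[0,0,-10,0,0,0],[0,0,-20,0,0,0],[0,0,-30,0,0,0],[0,0,-35,0,0,0],[0,0,-35,0,0,0],[0,0,-30,0,0,0],[0,0,0,0,0,0],[0,0,0,0,0,0]]])

```text
time: 19.2
position: [0.5801, 0.3009, 0.2188]
tool_rot: [-0.124, 0.98, -0.024, -0.151]
ft_force: [0.1, 0.1, 0.0]
grip_width: 0.0824
grip_force: 0.0
```

```bash
python3 - <<'E'
from h import *
from rig import eyes
w=eyes.camera("top")["img"][100:400,100:540];s=eyes.camera("scene")["img"][80:380,110:550]
cv2.imwrite("pics/s6.png",cv2.resize(np.hstack([w[:,:,::-1],s[:,:,::-1]]),(800,273)))
E
```

```text
(no output)
```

View pics/s6.png

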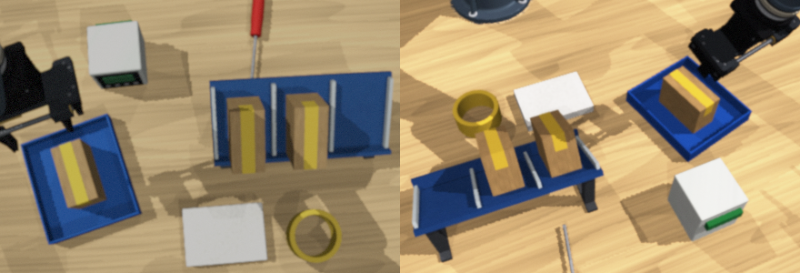

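The picture shows the heavy carton flat in the tray (top view ≈(78,172)). The two empties are in their bays, and the gripper is clear.

```bash
python3 -c "
from rig import ticket
print(ticket.hand_in())"
```

```text
the job is handed in; nothing more can be done
None
```

The heavy carton, at the -y end of the rack and pulling about 7.5 N on the wrist, is set down flat on its base in the blue tray; both empties are back in their bays, nothing else was touched, and I handed the job in at about 19 s.

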